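Offer up a carved corner rosette to a mirror frame

ROBOT

A 6-joint arm with a two-finger parallel gripper is mounted at the origin on the work surface. World frame = base frame: x ahead of the robot, y to its left, z up, the work surface at z = 0. Lengths are in m, angles in rad, forces in N, time in s.
With the tool pointing down it reaches from about 0.375 to 0.825 m from the base axis. Payload 5.5 kg.
Tool frame: the origin (TCP) lies between the finger pads; the fingertips stand 11 mm ahead of it and the grasp point (between the pads) lies 8 mm behind it; z points along the fingers, y is the line along which they close (so a half turn about z gives the same grasp; the last joint's range is limited). The gripper opens to 85 mm and grips with 20 to 120 N. Pads are 22 mm wide; open, the fingers measure 114 mm over their backs; the gripper's body (76 mm by 85 mm) begins 54 mm behind the grasp point. The pads swing forward as they close: fully open they stand 13 mm farther back than shut.
Start: joints at [1.261, 0.314, -0.047, 1.21, 0, 1.571], TCP at [0.183, 0.571, 0.242] pointing down, gripper open.
Joint ranges: [-2.67, 2.67], [-0.69, 1.73], [-1.03, 1.25], [-2.08, 2.16], [-1.42, 1.45], [-3.14, 3.14]. Speed limits (rad/s): [2.39, 2.39, 3.01, 3.14, 3.14, 3.14].

INTERFACE

Orientations are given as [roll, pitch, yaw] about the fixed x, y, z axes, in that order (R = Rz(yaw) Ry(pitch) Rx(roll)).
In Python, from workcell import arm gives the robot as it stands.
- The arm moves only by the tool carry_out, never from a script. Its argument "motion" is a list of rows, each a list of 6 numbers: the shift along the tool's x, y, z in mm, then the turn, a rotation vector about the tool's x, y, z in rad. A call has 1 to 5 rows; each row is the pose to reach, as a shift and turn from the pose commanded when the call began, along the tool's axes at that moment; what a row does not reach only later rows make up. A row lasts 1/12 s, in which the tool goes at most 41.7 mm and 7.16 degrees, less where a joint would pass 70% of its speed; a pose out of reach is approached as far as the arm can. A call with a gripper value outside its range is refused whole. "gripper" is the opening, from 0 (shut) to 1 (fully open), set as the call begins (left out, the last holds). The fingers move at their own pace and stop on an object; "squeeze" is the grip in N (left out, the last holds). Time passes only in rows, so rows that repeat a pose let the fingers close. It gives the time, the measured TCP pose, the force, the opening and the grip force at its end, in the units of the state.
- arm.get_state(): the state, without advancing time (a new reading comes with each control period).
- arm.read_camera(name): name is "scene" or "side" or "wrist"; returns a dict with "pixels" (480x640x3 uint8, red, green, blue), "depth" (480x640 float32, m along the optical axis (not along the pixel's ray), 0 where there is no reading), "intrinsics" (3x3 intrinsics, pixels), "R" (3x3) and "t" (3): a world point X has camera coordinates R X + t. Camera axes: x right, y down, z forward; pixel columns grow to the right and rows downward; lengths in m; the calibration is good to about 2 mm. The wrist camera is an equidistant fisheye: a pixel r from the principal point sees the ray r / f radians off the axis. A picture is of the moment at which its call begins.
- arm.sign_off(): hands the job in; it is judged then, once.
The state is a dict: "time": time; "q": joint angles; "qd": joint speeds; "joint_torque": joint torques, N m; "tool_pos": TCP position; "tcp_rot": TCP orientation; "wrist_force": force on the tool from outside, world axes, zero at the start; "wrist_torque": the same for the moment, N m; "gripper_width": opening from 0.0 (shut) to 1.0 (fully open); "grasp_force": force on a finger pad.
Only numpy, scipy, OpenCV 4.12 (cv2) and the standard library are available. Lean on these libraries where they do the work, as an engineer would, in place of code of your own. Each camera call takes 0.05 s, during which the arm holds its last target. There are 200 camera calls.

TASK

Clear the two tools off the mirror in the gilded frame first: lay the gouge flat in the tray that already holds a gouge, and the brush flat in the tray that holds a brush. Then take the new bare-wood square rosette block (not the round one), carry it over the jars and the frame's ornament, and hold it level over the frame's one bare corner, centred on the bare patch and square with it, about a centimetre above, so I can check the fit before gluing. Finish there, still holding it in the gripper; the block must never touch the frame, and everything else on the bench stays where it is.

Things in the scene. Friction and masses are not known exactly. Their poses are not given: they have to be found in the camera images.
- frame: gilded mirror frame lying face up, fixed, 240 (its x) x 280 (its y) mm. Moulding 38 mm wide, crest 26 mm above the bench; inside it the glass, 164 x 204 mm, 10 mm above the bench. A 54 mm square pad on each corner, centred 97 mm (x) and 117 mm (y) from the frame's centre: three carry a gilded rosette, one is bare. Origin: centre of its underside, z up
- seat: the bare corner: a 50 mm square patch of bare scored wood, level, on one of the frame's four corner pads, 26 mm above the bench. Origin: centre of the patch, on its upper surface; x and y along its sides, z up. Nothing of the frame within 60 mm stands more than 1 mm above it
- gouge: wood-carver's palm gouge, 135 mm long, lying on the glass. Origin: middle of its length, on the underside; x along the tool, blade to +x, z up. Wooden handle 22 mm wide and tall from x = -67 to -20 mm (grip at about x = -40 mm, near its centre of mass), thinner steel blade in front. About 70 g
- brush: flat varnish brush, 150 mm long, lying on the glass. Origin: middle of its length, on the underside; x along the tool, bristles to +x, z up. Wooden handle 20 to 22 mm wide, 12 mm tall from x = -75 to +5 mm (grip at about x = -20 mm), then metal ferrule and rigid bristles, 36 mm wide, 12 mm tall. About 60 g
- gouge_tray: the gouge tray: open plywood tray 124 (its x) x 210 (its y) mm, 32 mm high, walls and floor 4 mm, fixed. One gouge already lies along its +x side (fixed, fills x = +31 to +58 mm, up to 26 mm high); the rest of its floor is free. Origin: centre of its underside, z up. The two trays may stand in either place
- brush_tray: the brush tray: open plywood tray 124 (its x) x 210 (its y) mm, 32 mm high, walls and floor 4 mm, fixed. One brush already lies along its +x side (fixed, fills x = +20 to +58 mm, up to 16 mm high); the rest of its floor is free. Origin: centre of its underside, z up. The two trays may stand in either place
- block: the new bare-wood carved SQUARE rosette block, loose on the bench: 50 x 50 mm base with straight sides 14 mm high, carved flower on top to about 26 mm over all. Same on all four sides, so it fits at any quarter turn. Origin: centre of its underside; x and y along its sides, z up. About 45 g
- rosette1: gilded square rosette fixed on another corner of the frame, 50 x 50 mm. Origin 26 mm above the bench under its centre; its top about 24 mm above the origin. Must not be touched by the block
- rosette2: gilded square rosette fixed on another corner of the frame, 50 x 50 mm. Origin 26 mm above the bench under its centre; its top about 24 mm above the origin. Must not be touched by the block
- rosette3: gilded square rosette fixed on another corner of the frame, 50 x 50 mm. Origin 26 mm above the bench under its centre; its top about 24 mm above the origin. Must not be touched by the block
- jar: amber glass jar with a metal lid, 50 mm diameter, 70 mm tall, standing. Origin: centre of its underside. Leave it alone
- bottle: white plastic glue bottle, 40 mm diameter, 75 mm tall, standing. Origin: centre of its underside. Leave it alone
- tin: plain steel wax tin, 50 mm diameter, 55 mm tall, standing. Origin: centre of its underside. Leave it alone
- round_rosette: bare-wood carved ROUND rosette, 50 mm diameter, about 26 mm tall: not the piece wanted. Origin: centre of its underside. Leave it alone
- cork_block: cork sanding block, 65 x 100 x 32 mm. Origin: centre of its underside. Leave it alone
- tape_roll: roll of tape lying flat, 90 mm outer diameter, 25 mm tall. Origin: centre of its underside. Leave it alone
- hammer: small hammer lying flat, 240 mm long. Origin: centre of its underside (the hammer's head lies to its +x). Leave it alone
- g_clamp: small dark steel G-clamp lying flat, about 90 x 110 mm, 18 mm tall. Origin: centre of its underside. Leave it alone

How it is judged:
By the outcome, as a careful person would: the job done as asked, in the order asked, and still so for the second after the job is handed in, while the arm keeps its last pose, push and grip.
It also fails if it takes over 72 s, if anything falls off the work surface, if the arm or the gripper's body presses on something with over 40 N, if the wrist force passes 120 N, or if a joint passes its speed limit or range.

## Working session

There is one attempt and no reset: what is moved stays moved. The work goes in short steps, Python scripts to look and compute and a tool call to move; the robot and the scene stay as the last step left them, time stands still between calls to the robot, and variables do not carry over. Pictures are saved under pics/ and viewed, at most 13 in all, crops included, and the job is handed in when it is done.

Besides the shell and the picture viewer there is one more tool, called after "Request:" as name(argument=value, ...), one argument or row to a line, values as JSON. carry_out: Moves the arm, as the interface text tells. Its arguments: {"type":"object","properties":{"motion":{"type":"array","items":{"type":"array","items":{"type":"number"}}},"gripper":{"type":"number"},"squeeze":{"type":"number"}},"required":["motion"]}

```bash
mkdir -p pics
cat > h.py <<'E'
import numpy as np, cv2
from workcell import arm
def snap(n):
    c=arm.read_camera(n); np.savez('last_%s.npz'%n,**c); return c
def cloud(c):
    K=c['intrinsics'];d=c['depth'];v,u=np.mgrid[:480,:640]
    P=np.stack([(u-K[0,2])/K[0,0]*d,(v-K[1,2])/K[1,1]*d,d],-1)
    return (P-c['t'])@c['R']
E
python3 - <<'E'
from h import *
print(arm.get_state())
for n in ['scene','side','wrist']:
    c=snap(n); print(n,c['intrinsics'].round(1).tolist(),(-c['R'].T@c['t']).round(3),c['R'].round(2).tolist(),(c['depth']>0).mean())
    cv2.imwrite('pics/%s0.png'%n,c['pixels'][...,::-1])
E
```

```text
{'time': 0.0, 'q': array([ 1.26098760e+00,  3.14205291e-01, -4.80959483e-02,  1.21022219e+00,
        1.69416572e-06,  1.57076812e+00]), 'qd': array([0.000713  , 0.00084341, 0.0016812 , 0.00118245, 0.00089012,
       0.00101283]), 'joint_torque': array([ 9.89744185e-04, -5.39587784e+01,  3.39751303e+01,  1.94620946e-02,
       -3.47617879e-04,  4.40246879e-06]), 'tool_pos': array([0.18274884, 0.57088386, 0.2414396 ]), 'tcp_rot': array([-3.13986556e+00, -1.74287513e-06,  2.83181213e+00]), 'wrist_force': array([-0.30342074,  0.39475531, -0.18175444]), 'wrist_torque': array([ 0.04139583,  0.01874278, -0.01926054]), 'grasp_force': 0.0, 'gripper_width': 0.9985794690341759}
scene [[476.0, 0.0, 315.6], [0.0, 476.0, 237.7], [0.0, 0.0, 1.0]] [ 1.254 -0.422  0.578] [[0.48, 0.87, 0.02], [0.49, -0.25, -0.84], [-0.73, 0.41, -0.55]] 0.9961197916666666
side [[447.3, 0.0, 323.3], [0.0, 447.3, 239.3], [0.0, 0.0, 1.0]] [ 0.103 -0.472  0.705] [[0.71, -0.71, -0.01], [-0.51, -0.51, -0.69], [0.49, 0.49, -0.72]] 0.9959993489583333
wrist [[371.6, 0.0, 324.5], [0.0, 371.6, 240.4], [0.0, 0.0, 1.0]] [0.112 0.595 0.373] [[0.31, 0.95, -0.0], [0.91, -0.29, 0.29], [0.28, -0.09, -0.96]] 0.9943359375
```

View pics/scene0.png

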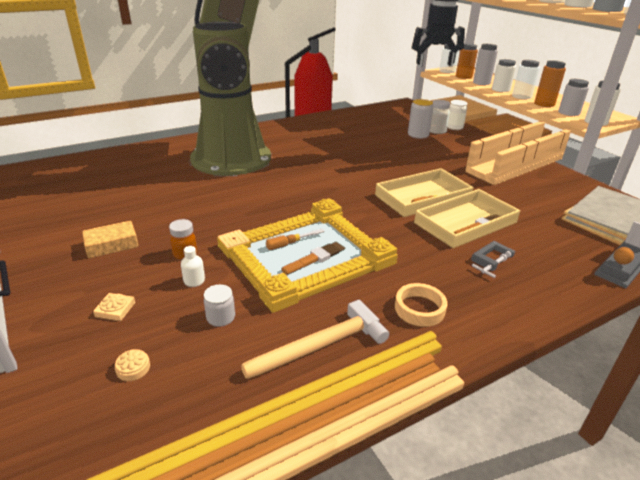

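View pics/side0.png

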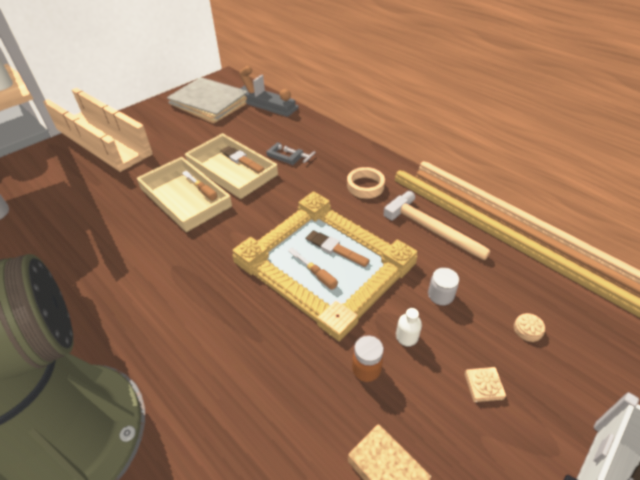

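The scene picture shows the frame with its bare corner at about (236,241) and the gouge and brush on the glass at (290,240) and (313,258). The square block is at (114,306) and the round one at (132,365). In the side picture the bare corner is at (338,318), the gouge at (315,270), the brush at (337,249) and the block at (485,385). The near tray (185,192) holds a gouge and the far tray (232,163) holds a brush.

```bash
cat > m.py <<'E'
from h import *
C={n:dict(np.load('last_%s.npz'%n)) for n in ['scene','side']}
P={n:cloud(C[n]) for n in C}
def at(n,u,v): return (P[n][v-1:v+2,u-1:u+2].reshape(-1,3).mean(0)*1000).round(0)
E
python3 - <<'E'
from m import *
for k,a,b in [('seat',(236,241),(338,318)),('block',(114,306),(485,385)),('gouge',(285,241),(325,278)),('brush',(300,263),(350,255)),('gtray',(424,190),(185,192)),('btray',(467,220),(232,163)),('jar',(181,226),(368,344)),('bottle',(193,250),(411,314)),('tin',(219,293),(445,277)),('glass',(300,250),(340,285))]:
    print(k,at('scene',*a),at('side',*b))
# ortho 1.5mm: x 0.3..0.9 (rows up), y -0.35..0.65
for n in P:
    X=P[n].reshape(-1,3);col=C[n]['pixels'].reshape(-1,3)
    s=1250; x0,x1,y0,y1=.3,.75,-.25,.38
    from scipy.interpolate import griddata
    m=(X[:,2]<.09)&(X[:,0]>x0-.02)&(X[:,0]<x1+.02)&(X[:,1]>y0-.02)&(X[:,1]<y1+.02)
    gx,gy=np.meshgrid(np.arange(x1,x0,-1/s),np.arange(y1,y0,-1/s),indexing='ij')
    im=griddata(X[m,:2],np.c_[col[m],X[m,2]*1000].astype(float),(gx,gy),method='nearest')
    np.save('ortho_%s.npy'%n,im); cv2.imwrite('pics/ortho_%s.png'%n,im[...,2::-1].astype(np.uint8)); print(im.shape)
E
```

```text
seat [ 460. -159.   26.] [ 442. -165.   27.]
block [ 546. -416.   21.] [ 517. -420.   23.]
gouge [506. -69.  26.] [488. -87.  32.]
brush [584. -74.  21.] [573. -75.  21.]
gtray [430. 370.   5.] [416. 266.  82.]
btray [595. 362.   5.] [608. 373.   3.]
jar [ 421. -258.   70.] [ 418. -254.   71.]
bottle [ 521. -263.   74.] [ 509. -269.   76.]
tin [ 636. -255.   55.] [ 633. -258.   56.]
glass [530. -46.  10.] [ 509. -108.   10.]
(563, 788, 4)
(563, 788, 4)
```

View pics/ortho_side.png

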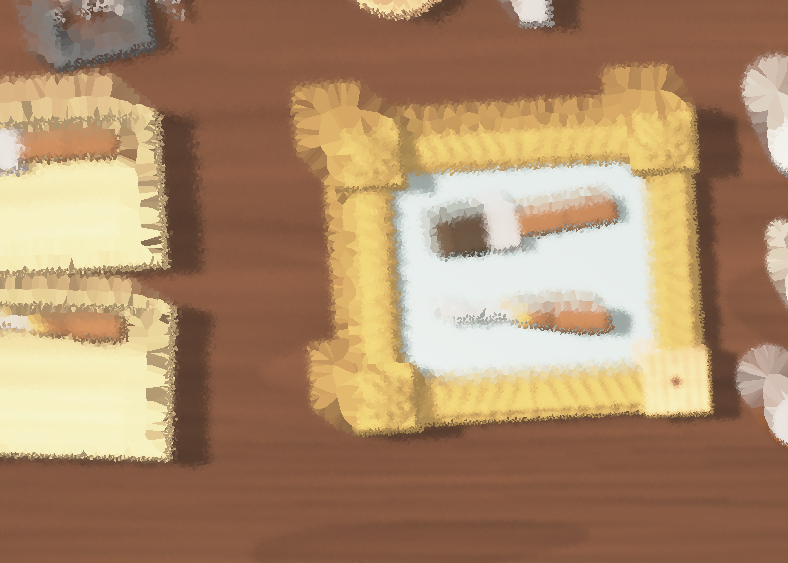

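The orthophoto (1250 px/m) puts the bare seat at (677,381), the gouge handle at (570,320) and the brush handle at (570,215). Each tray's own tool lies along its +world-x side, so the -x half is free.

```bash
cat > seg.py <<'E'
from m import *
def rect(Q):
    Q=np.asarray(Q,np.float32); (c,(w,h),a)=cv2.minAreaRect((Q*1000).astype(np.float32)); return np.round([*c,w,h,a],1)
def sel(n,x0,x1,y0,y1,z0,z1,f=None):
    X=P[n].reshape(-1,3); c=C[n]['pixels'].reshape(-1,3).astype(int)
    m=(X[:,0]>x0)&(X[:,0]<x1)&(X[:,1]>y0)&(X[:,1]<y1)&(X[:,2]>z0)&(X[:,2]<z1)
    if f: m&=f(c)
    return X[m],c[m]
E
python3 - <<'E'
from seg import *
for n in P:
    s,c=sel(n,.40,.49,-.21,-.115,.021,.031,lambda c:(c[:,2]>0.6*c[:,0])&(c[:,0]>150))
    print(n,'seat',len(s),rect(s[:,:2]),np.median(s[:,2]),np.mean(s,0).round(4))
    s,c=sel(n,.48,.60,-.48,-.36,.010,.035)
    print(n,'block',len(s),rect(s[:,:2]),np.percentile(s[:,2],[5,50,98]).round(4))
    g,c=sel(n,.46,.64,-.13,.07,.0145,.045,lambda c:(c[:,0]-c[:,2]>70)&(c[:,1]<c[:,0]*.72))
    for nm,k in [('brush',g[:,0]>.535),('gouge',g[:,0]<.535)]:
        h=g[k]; print(n,nm+' handle',len(h),rect(h[:,:2]),h.mean(0).round(4),np.percentile(h[:,2],[5,50,98]).round(4))
        d=np.linalg.svd(h[:,:2]-h[:,:2].mean(0))[2][0]; print('  yaw',np.degrees(np.arctan2(d[1],d[0])).round(1))
    for nm,xa,xb in [('gt',.33,.515),('bt',.53,.70)]:
        t,c=sel(n,xa,xb,.2,.52,.0295,.035); print(n,nm,len(t),rect(t[:,:2]),np.median(t[:,2]))
    t,c=sel(n,.3,.75,-.2,.2,.018,.06); print(n,'frame',rect(t[:,:2]))
    # mat / glass rect
    t,c=sel(n,.42,.68,-.15,.1,.006,.013); print(n,'glass',rect(t[:,:2]),np.median(t[:,2]))
E
```

```text
scene seat 3 [ 432.  -165.    33.4    1.4   89.9] 0.02617138174834892 [ 0.4317 -0.1677  0.0263]
scene block 594 [ 529.4 -415.6   52.1   51.4   50.5] [0.0115 0.0171 0.0253]
scene brush handle 287 [581.4 -72.9  19.8  79.4  12.2] [ 0.584  -0.0751  0.0206] [0.0158 0.0213 0.0241]
  yaw -79.7
scene gouge handle 252 [500.4 -75.4  63.5  17.5  89.1] [ 0.503  -0.0791  0.0265] [0.0183 0.0273 0.0331]
  yaw -90.8
scene gt 407 [448.7 350.  216.9 128.1  88.8] 0.03224608292189964
scene bt 499 [594.5 357.6 128.  218.9   3.2] 0.032232974777002626
scene frame [584.1 -35.7 344.7 288.    3.3]
scene glass [555.3 -30.9 212.1 250.3   3.3] 0.010324034422972722
side seat 635 [ 448.9 -151.7   61.4   67.7    4.8] 0.026300485977784737 [ 0.4444 -0.161   0.0263]
side block 923 [ 526.6 -417.4   51.5   51.5   49.8] [0.0125 0.0182 0.0262]
side brush handle 209 [574.6 -75.4  16.   72.9   9.3] [ 0.5742 -0.0766  0.0218] [0.0196 0.0219 0.0243]
  yaw -80.2
side gouge handle 201 [491.7 -78.1  63.2  16.2  87. ] [ 0.4908 -0.0823  0.0302] [0.026  0.0305 0.0347]
  yaw -92.4
side gt 419 [447.8 348.6 214.9 126.   88.5] 0.03174962869377877
side bt 344 [593.7 356.2 126.6 214.    3.2] 0.031377101799881846
side frame [583.3 -37.  347.7 287.6   3.4]
side glass [518.5 -37.9 203.9 206.4   2.2] 0.010209872797681586
```

Request:
carry_out(
  motion=[
    [-26, -26, 0, 0, 0, 0],
    [-52, -52.5, 0, 0, 0, 0],
    [-78, -79, 0, 0, 0, 0],
    [-104, -105, 0, 0, 0, 0],
    [-130, -132, 0, 0, 0, 0],
  ],
)

```text
time: 0.57
tool_pos: [0.2668, 0.4045, 0.2419]
tcp_rot: [-3.141, -0.0, 2.832]
wrist_force: [0.7, 0.2, 0.7]
gripper_width: 0.998
grasp_force: 0.0
```

Request:
carry_out(
  motion=[
    [-26, -26, 0, 0, 0, 0],
    [-52, -52.5, 0, 0, 0, 0],
    [-78, -79, 0, 0, 0, 0],
    [-104, -105, 0, 0, 0, 0],
    [-130, -132, 0, 0, 0, 0],
  ],
)

```text
time: 0.98
tool_pos: [0.3504, 0.2391, 0.2423]
tcp_rot: [3.141, 0.0, 2.832]
wrist_force: [0.0, -0.5, 0.2]
gripper_width: 1.001
grasp_force: 0.0
```

Request:
carry_out(
  motion=[
    [-26, -26, 0, 0, 0, 0],
    [-52, -52.5, 0, 0, 0, 0],
    [-78, -79, 0, 0, 0, 0],
    [-104, -105, 0, 0, 0, 0],
    [-130, -132, 0, 0, 0, 0],
  ],
)

```text
time: 1.4
tool_pos: [0.434, 0.0736, 0.2423]
tcp_rot: [3.141, 0.0, 2.832]
wrist_force: [0.4, 0.3, -0.4]
gripper_width: 0.999
grasp_force: 0.0
```

Request:
carry_out(
  motion=[
    [-26, -26, 0, 0, 0, 0.1],
    [-52, -52.5, 0, 0, 0, 0.2],
    [-78, -79, 0, 0, 0, 0.3],
    [-104, -105, 0, 0, 0, 0.4],
    [-130, -132, 0, 0, 0, 0.5],
  ],
)

```text
time: 1.82
tool_pos: [0.5175, -0.0918, 0.2421]
tcp_rot: [3.142, -0.0, 2.327]
wrist_force: [0.5, 1.1, -0.7]
gripper_width: 1.003
grasp_force: 0.0
```

Request:
carry_out(
  motion=[
    [0, 0, 0, 0, 0, 0.12],
    [0, 0, 0, 0, 0, 0.24],
    [0, 0, 0, 0, 0, 0.36],
    [0, 0, 0, 0, 0, 0.48],
    [0, 0, 0, 0, 0, 0.6],
  ],
  gripper=0.55,
)

```text
time: 2.23
tool_pos: [0.517, -0.0901, 0.2419]
tcp_rot: [-3.141, -0.0, 1.725]
wrist_force: [0.6, 0.7, -0.2]
gripper_width: 0.55
grasp_force: 0.0
```

Request:
carry_out(
  motion=[
    [0, 0, 0, 0, 0, 0.1],
    [0, 0, 0, 0, 0, 0.16],
    [0, 0, 0, 0, 0, 0.16],
  ],
)

```text
time: 2.48
tool_pos: [0.517, -0.0899, 0.242]
tcp_rot: [-3.141, -0.0, 1.57]
wrist_force: [-0.5, -0.4, 0.3]
gripper_width: 0.55
grasp_force: 0.0
```

```bash
cat >> h.py <<'E'
def fcloud(c):
    K=c['intrinsics'];d=c['depth'];v,u=np.mgrid[:480,:640]
    a=(u-K[0,2])/K[0,0];b=(v-K[1,2])/K[1,1];r=np.hypot(a,b)+1e-9;k=np.tan(np.minimum(r,1.4))/r
    return (np.stack([a*k*d,b*k*d,d],-1)-c['t'])@c['R']
E
cat > w.py <<'E'
from seg import *
def add():
    c=snap('wrist'); C['wrist']=c; P['wrist']=fcloud(c); return c
def ortho(n,x0,x1,y0,y1,s,f):
    from scipy.interpolate import griddata
    X=P[n].reshape(-1,3);col=C[n]['pixels'].reshape(-1,3)
    m=(X[:,2]<.09)&(X[:,0]>x0-.02)&(X[:,0]<x1+.02)&(X[:,1]>y0-.02)&(X[:,1]<y1+.02)
    gx,gy=np.meshgrid(np.arange(x1,x0,-1/s),np.arange(y1,y0,-1/s),indexing='ij')
    im=griddata(X[m,:2],col[m].astype(float),(gx,gy),method='nearest'); cv2.imwrite(f,im[...,::-1].astype(np.uint8))
E
python3 - <<'E'
from w import *
c=add(); n='wrist'
ortho(n,.38,.72,-.22,.15,1600,'pics/ow1.png')
s,_=sel(n,.40,.49,-.21,-.115,.021,.031,lambda c:(c[:,2]>0.6*c[:,0])&(c[:,0]>150))
print('seat',len(s),rect(s[:,:2]),np.median(s[:,2]),s.mean(0).round(4))
g,_=sel(n,.46,.64,-.13,.07,.0145,.045,lambda c:(c[:,0]-c[:,2]>70)&(c[:,1]<c[:,0]*.72))
for nm,k in [('brush',g[:,0]>.535),('gouge',g[:,0]<.535)]:
    h=g[k]; d=np.linalg.svd(h[:,:2]-h[:,:2].mean(0))[2][0]
    print(nm,len(h),rect(h[:,:2]),h.mean(0).round(4),np.percentile(h[:,2],[5,50,98]).round(4),np.degrees(np.arctan2(d[1],d[0])).round(1))
for nm,xa,xb in [('brush',.535,.61),('gouge',.46,.535)]:
    t,_=sel(n,xa,xb,-.13,.07,.0135,.045); print(nm,'all',rect(t[:,:2]),t[:,1].min(),t[:,1].max())
t,_=sel(n,.3,.75,-.2,.2,.015,.06); print('frame',rect(t[:,:2]))
t,_=sel(n,.43,.63,-.135,.1,.006,.013); print('glass',rect(t[:,:2]),np.median(t[:,2]))
E
```

```text
seat 5 [ 434.  -180.5   10.9    1.6   20.6] 0.025176256157345082 [ 0.4346 -0.18    0.0257]
brush 1486 [577.4 -70.7  19.6  77.2  10.4] [ 0.5772 -0.0703  0.0214] [0.0197 0.0214 0.0231] -79.9
gouge 1177 [494.3 -18.   21.  171.9   1.3] [ 0.4961 -0.0734  0.0301] [0.0273 0.0303 0.0327] -90.9
brush all [572.6 -21.1  74.8 182.1   0. ] -0.11212358566695786 0.0699988968282146
gouge all [497.2 -30.   74.4 199.9   0. ] -0.1299245968778812 0.06999912455382253
frame [584.1 -34.  345.3 287.2   3.1]
glass [534.5 -17.6 166.9 241.3   2.9] 0.009620437218896858
```

View pics/ow1.png

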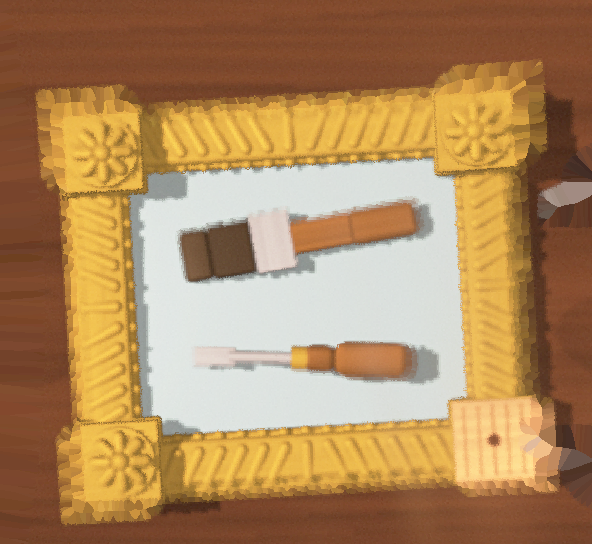

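The wrist orthophoto (1600 px/m) shows the gouge handle at (375,360) with its blade at (192,356), the brush running from (182,257) to (417,217), and the seat at (497,441). That puts the gouge grip at (0.4955,-0.079) with yaw 89°, the brush grip at (0.5755,-0.057) with yaw 99.8°, and the seat near (0.444,-0.161). Tops measure 32.5 and 22.5 mm, as expected.

Request:
carry_out(
  motion=[
    [4, -8, 34, 0, 0, 0.005],
    [8, -16, 70, 0, 0, 0.01],
    [11, -21.5, 106, 0, 0, 0.015],
    [11, -21.5, 142, 0, 0, 0.015],
    [11, -21.5, 172, 0, 0, 0.015],
  ],
)

```text
time: 2.95
tool_pos: [0.4943, -0.0786, 0.0682]
tcp_rot: [-3.14, -0.0, 1.559]
wrist_force: [0.7, -0.6, 0.2]
gripper_width: 0.55
grasp_force: 0.0
```

Request:
carry_out(
  motion=[
    [0, 0, 15, 0, 0, 0],
    [0, 0, 28, 0, 0, 0],
    [0, 0, 38, 0, 0, 0],
    [0, 0, 44, 0, 0, 0],
    [0, 0, 44, 0, 0, 0],
  ],
)

```text
time: 3.37
tool_pos: [0.495, -0.0789, 0.0253]
tcp_rot: [-3.14, -0.0, 1.557]
wrist_force: [0.4, -0.3, -0.6]
gripper_width: 0.55
grasp_force: 0.0
```

Request:
carry_out(
  motion=[
    [0, 0, 0, 0, 0, 0],
    [0, 0, 0, 0, 0, 0],
    [0, 0, 0, 0, 0, 0],
    [0, 0, 0, 0, 0, 0],
    [0, 0, 0, 0, 0, 0],
  ],
  gripper=0.1,
  squeeze=40,
)

```text
time: 3.78
tool_pos: [0.4967, -0.0792, 0.0273]
tcp_rot: [3.14, 0.0, 1.557]
wrist_force: [-0.6, -0.0, 6.3]
gripper_width: 0.249
grasp_force: 40.5
```

Request:
carry_out(
  motion=[
    [0, 0, -8, 0, 0, 0],
    [0, 0, -25, 0, 0, 0],
    [0, 0, -50, 0, 0, 0],
    [0, 0, -80, 0, 0, 0],
    [0, 0, -100, 0, 0, 0],
  ],
)

```text
time: 4.2
tool_pos: [0.4959, -0.079, 0.1288]
tcp_rot: [3.14, 0.0, 1.557]
wrist_force: [1.2, 0.3, -0.8]
gripper_width: 0.251
grasp_force: 39.7
```

Request:
carry_out(
  motion=[
    [12, -2, 0, 0, 0, 0],
    [35, -6, 0, 0, 0, 0],
    [65, -11, 0, 0, 0, 0],
    [98, -17, 0, 0, 0, 0],
    [131, -23, 0, 0, 0, 0],
  ],
)

```text
time: 4.62
tool_pos: [0.4733, 0.0536, 0.1259]
tcp_rot: [-3.141, -0.0, 1.556]
wrist_force: [-0.1, -0.0, -0.8]
gripper_width: 0.248
grasp_force: 39.7
```

Request:
carry_out(
  motion=[
    [33, -6, 0, 0, 0, 0],
    [66, -11, 0, 0, 0, 0],
    [99, -17, 0, 0, 0, 0],
    [132, -22, 0, 0, 0, 0.005],
    [160, -27, 0, 0, 0, 0.01],
  ],
)

```text
time: 5.03
tool_pos: [0.4482, 0.2148, 0.1258]
tcp_rot: [-3.14, -0.0, 1.548]
wrist_force: [-0.1, 0.5, 0.1]
gripper_width: 0.242
grasp_force: 39.7
```

Request:
carry_out(
  motion=[
    [28, -5, 0, 0, 0, 0],
    [54, -10, 0, 0, 0, 0],
    [76, -14, 0, 0, 0, 0],
    [90, -16, 0, 0, 0, 0],
    [96, -17, 0, 0, 0, 0],
  ],
)

```text
time: 5.45
tool_pos: [0.4341, 0.3108, 0.1258]
tcp_rot: [-3.141, 0.0, 1.549]
wrist_force: [-0.7, -0.2, -0.9]
gripper_width: 0.244
grasp_force: 39.7
```

Run:
```python
from w import *
s=arm.get_state(); print(s['tool_pos'],s['tcp_rot'],s['gripper_width'],s['grasp_force'])
c=add(); n='wrist'; cv2.imwrite('pics/w2.png',c['pixels'][...,::-1])
for nm,xa,xb in [('gt',.36,.523),('bt',.523,.70)]:
    t,_=sel(n,xa,xb,.2,.52,.029,.035); print(nm,len(t),rect(t[:,:2]),np.median(t[:,2]))
t,_=sel(n,.36,.66,.2,.52,.0,.012,lambda c:c[:,0]>200); print('floor',np.median(t[:,2]))
```

```text
[0.43414215 0.31076561 0.12582369] [-3.14088930e+00  9.30614910e-05  1.54914034e+00] 0.2443609244938151 39.675339460372925
gt 5834 [448.2 351.5 210.9 125.2  88.4] 0.0314870676508784
bt 5167 [594.2 359.  126.4 211.7   3.3] 0.03146182358955019
floor 0.0036297712315148606
```

View pics/w2.png

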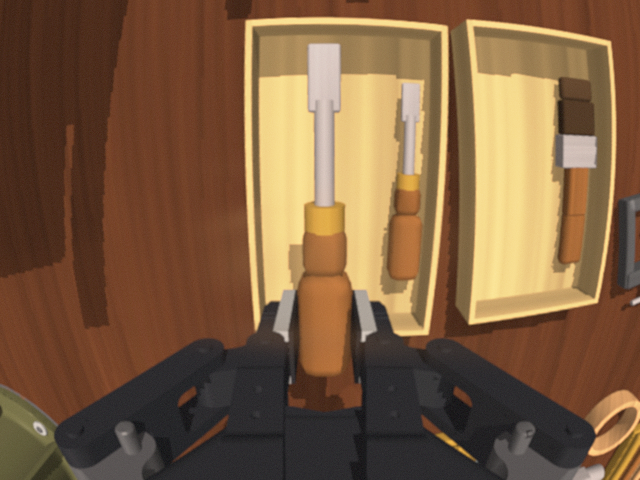

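The wrist picture shows the gouge held straight and level at (325,320), over the free half of the gouge tray (tray at about (345,180)).

Request:
carry_out(
  motion=[
    [0, 0, 25, 0, 0, 0],
    [0, 0, 50, 0, 0, 0],
    [0, 0, 70, 0, 0, 0],
    [0, 0, 84, 0, 0, 0],
    [0, 0, 92, 0, 0, 0],
  ],
)

```text
time: 5.92
tool_pos: [0.4339, 0.3068, 0.0322]
tcp_rot: [-3.139, 0.003, 1.545]
wrist_force: [-0.1, 0.4, -0.7]
gripper_width: 0.249
grasp_force: 39.7
```

Request:
carry_out(
  motion=[
    [0, 0, 4, 0, 0, 0],
    [0, 0, 8, 0, 0, 0],
    [0, 0, 11, 0, 0, 0],
    [0, 0, 11.5, 0, 0, 0],
    [0, 0, 11.5, 0, 0, 0],
  ],
)

```text
time: 6.33
tool_pos: [0.4355, 0.3092, 0.0233]
tcp_rot: [3.141, -0.001, 1.547]
wrist_force: [0.2, 0.7, -1.1]
gripper_width: 0.244
grasp_force: 39.7
```

Request:
carry_out(
  motion=[
    [0, 0, 0, 0, 0, 0],
    [0, 0, 0, 0, 0, 0],
    [0, 0, 0, 0, 0, 0],
    [0, 0, 0, 0, 0, 0],
  ],
  gripper=0.42,
)

```text
time: 6.67
tool_pos: [0.4353, 0.3093, 0.0232]
tcp_rot: [3.141, -0.0, 1.547]
wrist_force: [-0.0, -0.3, 0.2]
gripper_width: 0.421
grasp_force: 0.0
```

Request:
carry_out(
  motion=[
    [0, 0, -10, 0, 0, 0],
    [0, 0, -30, 0, 0, 0],
    [0, 0, -60, 0, 0, 0],
    [0, 0, -95, 0, 0, 0],
    [0, 0, -125, 0, 0, 0],
  ],
)

```text
time: 7.08
tool_pos: [0.4349, 0.309, 0.1503]
tcp_rot: [3.141, -0.0, 1.547]
wrist_force: [1.8, -0.3, 0.2]
gripper_width: 0.418
grasp_force: 0.0
```

Run:
```python
from w import *
s=arm.get_state(); print(s['tool_pos'],s['tcp_rot'],s['gripper_width'],s['grasp_force'])
c=add(); n='wrist'; cv2.imwrite('pics/w3.png',c['pixels'][...,::-1])
t,_=sel(n,.40,.464,.25,.45,.010,.045); print('gouge',len(t),rect(t[:,:2]),t[:,2].max())
```

```text
[0.43494635 0.30902587 0.15034005] [ 3.14122919e+00 -3.11343987e-04  1.54682453e+00] 0.4181753455598072 0.0
gouge 4789 [432.  333.7 167.4  64.   90. ] 0.03342544693085091
```

Request:
carry_out(
  motion=[
    [-16, 7, 0, 0, 0, -0.02],
    [-45, 19, 0, 0, 0, -0.04],
    [-80, 33, 0, 0, 0, -0.06],
    [-115, 47, 0, 0, 0, -0.08],
    [-150, 62, 0, 0, 0, -0.1],
  ],
  gripper=0.46,
)

```text
time: 7.55
tool_pos: [0.4937, 0.1563, 0.1486]
tcp_rot: [3.141, -0.0, 1.649]
wrist_force: [0.8, 0.5, 0.2]
gripper_width: 0.463
grasp_force: 0.0
```

```bash
cat > go.py <<'E'
import sys,numpy as np
from scipy.spatial.transform import Rotation as R
from workcell import arm
x,y,z,yaw=map(float,sys.argv[1:5]); s=arm.get_state()
A=R.from_euler('xyz',s['tcp_rot']); B=R.from_euler('xyz',[np.pi,0,yaw])
print('at',s['tool_pos'].round(4),s['tcp_rot'].round(4)); print('shift mm',(A.inv().apply(np.array([x,y,z])-s['tool_pos'])*1000).round(1),'turn',(A.inv()*B).as_rotvec().round(4))
E
python3 go.py .5755 -.057 .15 1.742
```

```text
at [0.4937 0.1563 0.1486] [ 3.1408e+00 -2.0000e-04  1.6489e+00]
shift mm [-219.1   64.9   -1.4] turn [ 0.0008 -0.0001 -0.0931]
```

Request:
carry_out(
  motion=[
    [-34, 10, 0, 0, 0, -0.02],
    [-68, 20, 0, 0, 0, -0.04],
    [-102, 30, 0, 0, 0, -0.06],
    [-136, 40, 0, 0, 0, -0.08],
    [-168, 50, 0, 0, 0, -0.093],
  ],
)

```text
time: 7.97
tool_pos: [0.5565, -0.0081, 0.1485]
tcp_rot: [3.141, 0.0, 1.74]
wrist_force: [-0.1, 0.3, -0.5]
gripper_width: 0.455
grasp_force: 0.0
```

Request:
carry_out(
  motion=[
    [-15, 6, 20, 0, 0, 0],
    [-32, 12, 45, 0, 0, 0],
    [-43, 16, 70, 0, 0, 0],
    [-46, 19, 82, 0, 0, 0],
    [-46, 19, 82, 0, 0, 0],
  ],
)

```text
time: 8.38
tool_pos: [0.5807, -0.0486, 0.0632]
tcp_rot: [-3.137, -0.001, 1.739]
wrist_force: [-0.3, 0.4, -0.1]
gripper_width: 0.46
grasp_force: 0.0
```

```bash
python3 go.py .5755 -.057 .0245 1.742
```

```text
at [ 0.5807 -0.0486  0.0632] [-3.1371e+00 -1.3000e-03  1.7386e+00]
shift mm [-7.4 -6.4 38.8] turn [-0.0044 -0.0013 -0.0034]
```

Request:
carry_out(
  motion=[
    [-4, -3.5, 8, 0, 0, 0],
    [-7.5, -6.5, 18, 0, 0, 0],
    [-7.5, -6.5, 30, 0, 0, 0],
    [-7.5, -6.5, 38, 0, 0, 0],
    [-7.5, -6.5, 38, 0, 0, 0],
  ],
)

```text
time: 8.8
tool_pos: [0.5758, -0.0562, 0.0261]
tcp_rot: [-3.139, -0.001, 1.74]
wrist_force: [-0.1, -0.3, 0.3]
gripper_width: 0.462
grasp_force: 0.0
```

```bash
python3 go.py .5755 -.057 .0245 1.742
```

```text
at [ 0.5758 -0.0562  0.0261] [-3.1391e+00 -8.0000e-04  1.7402e+00]
shift mm [-0.7 -0.5  1.6] turn [-0.0025 -0.0008 -0.0018]
```

Request:
carry_out(
  motion=[
    [0, 0, 1.5, 0, 0, 0],
    [0, 0, 1.5, 0, 0, 0],
    [0, 0, 1.5, 0, 0, 0],
    [0, 0, 1.5, 0, 0, 0],
    [0, 0, 1.5, 0, 0, 0],
  ],
  gripper=0.1,
  squeeze=40,
)

```text
time: 9.22
tool_pos: [0.5777, -0.0567, 0.0266]
tcp_rot: [3.141, 0.0, 1.74]
wrist_force: [-0.5, -0.0, -0.5]
gripper_width: 0.216
grasp_force: 39.9
```

Request:
carry_out(
  motion=[
    [0, 0, -5, 0, 0, 0],
    [0, 0, -10, 0, 0, 0],
    [0, 0, -15, 0, 0, 0],
  ],
)

```text
time: 9.47
tool_pos: [0.5775, -0.0568, 0.042]
tcp_rot: [3.141, 0.0, 1.74]
wrist_force: [0.7, 0.1, -0.4]
gripper_width: 0.22
grasp_force: 39.9
```

```bash
python3 - <<'E'
from w import *
s=arm.get_state(); print(s['tool_pos'],s['gripper_width'],s['grasp_force'],s['wrist_force'])
c=add(); cv2.imwrite('pics/w4.png',c['pixels'][...,::-1])
d=np.array([np.cos(1.74),np.sin(1.74)]);p=s['tool_pos'][:2]
X=P['wrist'].reshape(-1,3);r=X[:,:2]-p;a=r@d;b=r[:,0]*d[1]-r[:,1]*d[0]
for lo in range(20,100,8):
    m=(a*1000>lo)&(a*1000<lo+8)&(abs(b)<.009); print(lo,m.sum(),np.median(X[m,2]).round(4))
E
python3 go.py .577 .332 .1 1.628
```

```text
[ 0.57754155 -0.0567674   0.04197823] 0.21971358928924486 39.85072374343872 [ 0.71274489  0.08242101 -0.41473684]
20 1526 0.0378
28 931 0.0371
36 976 0.0371
44 1023 0.0368
52 1017 0.0361
60 1055 0.0361
68 2248 0.1732
76 1062 0.0343
84 1045 0.0345
92 504 0.0324
at [ 0.5783 -0.0568  0.0431] [3.1398e+00 4.0000e-04 1.7398e+00]
shift mm [383.5  64.2 -57. ] turn [0.0018 0.0003 0.1118]
```

View pics/w4.png

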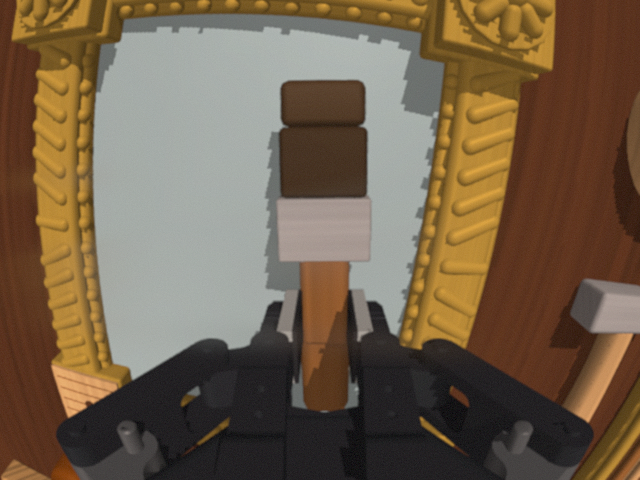

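The picture shows the brush held straight at (325,330), clear of the glass, with its tip only slightly low (about 3°).

Request:
carry_out(
  motion=[
    [0, 0, -12, 0, 0, 0],
    [0, 0, -35, 0, 0, 0],
    [0, 0, -60, 0, 0, 0],
    [0, 0, -78, 0, 0, 0],
    [0, 0, -82, 0, 0, 0],
  ],
)

```text
time: 9.93
tool_pos: [0.5798, -0.057, 0.1277]
tcp_rot: [3.136, 0.002, 1.74]
wrist_force: [0.3, -0.4, -0.4]
gripper_width: 0.215
grasp_force: 39.9
```

Request:
carry_out(
  motion=[
    [12, 2, 0, 0, 0, 0],
    [35, 6, 0, 0, 0, 0.01],
    [65, 11, 0, 0, 0, 0.02],
    [98, 16, 0, 0, 0, 0.03],
    [131, 22, 0, 0, 0, 0.04],
  ],
)

```text
time: 10.35
tool_pos: [0.5756, 0.0777, 0.1219]
tcp_rot: [-3.139, -0.0, 1.698]
wrist_force: [0.5, -0.4, -0.2]
gripper_width: 0.216
grasp_force: 39.9
```

Request:
carry_out(
  motion=[
    [33, 5, 0, 0, 0, 0.02],
    [66, 9, 0, 0, 0, 0.04],
    [99, 13, 0, 0, 0, 0.06],
    [130, 17, 0, 0, 0, 0.072],
    [155, 20, 0, 0, 0, 0.072],
  ],
)

```text
time: 10.77
tool_pos: [0.5753, 0.2353, 0.1217]
tcp_rot: [-3.139, -0.0, 1.629]
wrist_force: [0.7, -0.4, -0.1]
gripper_width: 0.218
grasp_force: 39.9
```

```bash
python3 go.py .5765 .337 .1 1.628
```

```text
at [0.5753 0.2353 0.1217] [-3.1394e+00 -2.0000e-04  1.6289e+00]
shift mm [101.5   7.1  21.7] turn [-0.0022 -0.0002  0.0009]
```

Request:
carry_out(
  motion=[
    [30, 2, 0, 0, 0, 0],
    [60, 4, 0, 0, 0, 0],
    [85, 6, 0, 0, 0, 0],
    [99, 7, 0, 0, 0, 0],
    [102, 7, 0, 0, 0, 0],
  ],
)

```text
time: 11.18
tool_pos: [0.5768, 0.3372, 0.1218]
tcp_rot: [-3.14, 0.0, 1.631]
wrist_force: [-0.2, 0.1, -1.8]
gripper_width: 0.219
grasp_force: 39.9
```

Request:
carry_out(
  motion=[
    [0, 0, 20, 0, 0, 0],
    [0, 0, 42, 0, 0, 0],
    [0, 0, 62, 0, 0, 0],
    [0, 0, 76, 0, 0, 0],
    [0, 0, 84, 0, 0, 0],
  ],
)

```text
time: 11.6
tool_pos: [0.5763, 0.3323, 0.0364]
tcp_rot: [-3.138, 0.003, 1.627]
wrist_force: [-0.9, 0.2, -0.2]
gripper_width: 0.219
grasp_force: 39.9
```

```bash
python3 go.py .5765 .337 .0225 1.628
```

```text
at [0.5763 0.3323 0.0364] [-3.1376e+00  2.5000e-03  1.6266e+00]
shift mm [ 4.7  0.5 13.9] turn [-0.004   0.0025 -0.0014]
```

Request:
carry_out(
  motion=[
    [1, 0, 4, 0, 0, 0],
    [1, 0, 9, 0, 0, 0],
    [1, 0, 13, 0, 0, 0],
    [1, 0, 15, 0, 0, 0],
    [1, 0, 15, 0, 0, 0],
  ],
)

```text
time: 12.02
tool_pos: [0.5782, 0.3356, 0.0244]
tcp_rot: [3.141, -0.0, 1.628]
wrist_force: [-0.0, 0.7, -0.9]
gripper_width: 0.212
grasp_force: 39.9
```

Request:
carry_out(
  motion=[
    [0, 0, 0, 0, 0, 0],
    [0, 0, 0, 0, 0, 0],
    [0, 0, 0, 0, 0, 0],
    [0, 0, 0, 0, 0, 0],
  ],
  gripper=0.4,
)

```text
time: 12.35
tool_pos: [0.5783, 0.3358, 0.0248]
tcp_rot: [3.141, -0.0, 1.628]
wrist_force: [-0.3, 0.4, 0.2]
gripper_width: 0.401
grasp_force: 0.0
```

Request:
carry_out(
  motion=[
    [0, 0, -10, 0, 0, 0],
    [0, 0, -30, 0, 0, 0],
    [0, 0, -60, 0, 0, 0],
    [0, 0, -95, 0, 0, 0],
    [0, 0, -125, 0, 0, 0],
  ],
)

```text
time: 12.77
tool_pos: [0.5781, 0.3356, 0.152]
tcp_rot: [3.141, -0.0, 1.628]
wrist_force: [0.7, 0.6, 0.0]
gripper_width: 0.4
grasp_force: 0.0
```

```bash
python3 - <<'E'
from w import *
c=add(); cv2.imwrite('pics/w5.png',c['pixels'][...,::-1]); n='wrist'
for nm,xa,xb in [('gouge',.40,.463),('brush',.545,.605)]:
    t,_=sel(n,xa,xb,.26,.45,.010,.045,lambda c:(c[:,0]<190)|(c[:,2]>120)); print(nm,len(t),rect(t[:,:2]),np.percentile(t[:,2],[50,90,99]))
E
python3 go.py .528 -.4165 .15 0.87
```

```text
gouge 2716 [437.7 350.2 133.9  20.2  89. ] [0.01959786 0.02540013 0.02661698]
brush 6934 [576.2 356.2  36.  148.6   3.4] [0.01498849 0.01618179 0.01699487]
at [0.5811 0.3374 0.1591] [ 3.1326 -0.0046  1.6279]
shift mm [-749.7  -96.1    4.8] turn [ 0.0068 -0.0078  0.7578]
```

View pics/w5.png

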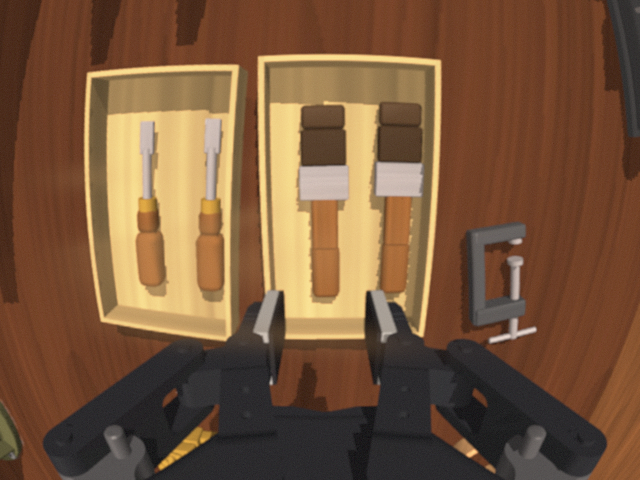

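The picture shows the gouge flat in the gouge tray at (210,210) and the brush flat in the brush tray at (325,200), each beside its mate. Their tops are at 26 and 16.5 mm, so both lie on the floor. Next I fetch the block.

Request:
carry_out(
  motion=[
    [-15, -2, -8, 0, 0, 0],
    [-45, -6, -20, 0, 0, 0],
    [-80, -10, -35, 0, 0, 0],
    [-118, -15, -45, 0, 0, 0],
    [-156, -20, -50, 0, 0, 0],
  ],
  gripper=0.85,
)

```text
time: 13.23
tool_pos: [0.567, 0.1773, 0.2011]
tcp_rot: [3.14, -0.0, 1.629]
wrist_force: [0.9, -0.9, -0.9]
gripper_width: 0.85
grasp_force: 0.0
```

Request:
carry_out(
  motion=[
    [-38, -5, 0, 0, 0, 0],
    [-76, -10, 0, 0, 0, 0],
    [-114, -15, 0, 0, 0, 0],
    [-152, -20, 0, 0, 0, 0],
    [-190, -25, 0, 0, 0, 0],
  ],
)

```text
time: 13.65
tool_pos: [0.5519, -0.0145, 0.1997]
tcp_rot: [3.142, 0.0, 1.628]
wrist_force: [1.4, -1.0, 0.4]
gripper_width: 0.849
grasp_force: 0.0
```

Request:
carry_out(
  motion=[
    [-38, -5, 0, 0, 0, 0],
    [-76, -10, 0, 0, 0, 0],
    [-114, -15, 0, 0, 0, 0],
    [-152, -20, 0, 0, 0, 0],
    [-190, -25, 0, 0, 0, 0],
  ],
)

```text
time: 14.07
tool_pos: [0.5376, -0.2055, 0.1997]
tcp_rot: [3.142, 0.0, 1.627]
wrist_force: [0.7, -0.6, 0.1]
gripper_width: 0.849
grasp_force: 0.0
```

Request:
carry_out(
  motion=[
    [-38, -5, 0, 0, 0, 0.1],
    [-76, -10, 0, 0, 0, 0.2],
    [-114, -15, 0, 0, 0, 0.3],
    [-140, -18, 0, 0, 0, 0.4],
    [-160, -21, 0, 0, 0, 0.5],
  ],
)

```text
time: 14.48
tool_pos: [0.5256, -0.3674, 0.1994]
tcp_rot: [-3.142, 0.001, 1.12]
wrist_force: [-0.6, 0.6, 0.1]
gripper_width: 0.847
grasp_force: 0.0
```

Request:
carry_out(
  motion=[
    [0, 0, 0, 0, 0, 0.1],
    [0, 0, 0, 0, 0, 0.2],
    [0, 0, 0, 0, 0, 0.257],
    [0, 0, 0, 0, 0, 0.257],
  ],
)

```text
time: 14.82
tool_pos: [0.526, -0.3648, 0.1993]
tcp_rot: [-3.141, 0.0, 0.869]
wrist_force: [-0.4, -0.3, 0.3]
gripper_width: 0.854
grasp_force: 0.0
```

```bash
python3 - <<'E'
from w import *
c=add(); n='wrist'; ortho(n,.34,.68,-.54,-.10,1200,'pics/ow6.png')
for z0 in (.006,.010,.013):
    t,_=sel(n,.48,.575,-.465,-.365,z0,.035); print('block',len(t),rect(t[:,:2]),np.percentile(t[:,2],[50,98]))
s,_=sel(n,.40,.49,-.21,-.115,.021,.031,lambda c:(c[:,2]>0.55*c[:,0])&(c[:,0]>150))
if len(s)>10: print('seat',len(s),rect(s[:,:2]),np.median(s[:,2]),s.mean(0).round(4))
E
python3 go.py .528 -.4165 .15 0.87
```

```text
block 2864 [ 527.7 -414.5   49.8   49.7   50.1] [0.01747393 0.02472215]
block 2810 [ 527.7 -414.5   49.8   49.7   50.1] [0.01755539 0.02477263]
block 2518 [ 527.6 -414.2   49.5   49.2   50.1] [0.0179493  0.02489208]
seat 1889 [ 446.7 -157.9   52.3   50.7    3.5] 0.025509713363303863 [ 0.4454 -0.159   0.0255]
at [ 0.5263 -0.3646  0.1994] [-3.1412e+00  1.0000e-04  8.7160e-01]
shift mm [-38.6  34.8  49.4] turn [-0.0003  0.0001  0.0016]
```

View pics/ow6.png

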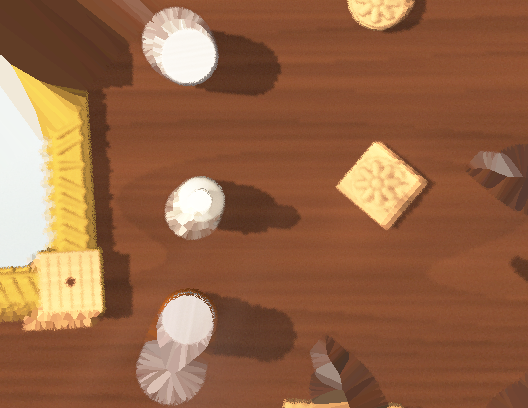

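The orthophoto (1200 px/m) shows the block at (382,185), turned 50°, and the seat at (70,283). Block centre is (0.5277,-0.4145), sides 50 mm, top about 25 mm. I descend halfway and measure the fingertip height from the wrist depth.

Request:
carry_out(
  motion=[
    [-10, 9, 15, 0, 0, -0.003],
    [-25, 22, 45, 0, 0, -0.003],
    [-37, 33, 85, 0, 0, -0.003],
    [-37.3, 33.3, 120, 0, 0, -0.003],
    [-37.3, 33.3, 144, 0, 0, -0.003],
  ],
  gripper=0.72,
)

```text
time: 15.28
tool_pos: [0.5261, -0.4147, 0.0507]
tcp_rot: [-3.138, 0.001, 0.874]
wrist_force: [-0.4, 0.6, 0.1]
gripper_width: 0.721
grasp_force: 0.0
```

Request:
carry_out(
  motion=[
    [0, 0, 0, 0, 0, 0],
    [0, 0, 0, 0, 0, 0],
    [0, 0, 0, 0, 0, 0],
  ],
)

```text
time: 15.53
tool_pos: [0.529, -0.4152, 0.0566]
tcp_rot: [3.14, 0.0, 0.875]
wrist_force: [0.1, -0.9, -0.2]
gripper_width: 0.719
grasp_force: 0.0
```

```bash
python3 - <<'E'
from w import *
from scipy.spatial.transform import Rotation as R
c=add(); s=arm.get_state(); A=R.from_euler('xyz',s['tcp_rot'])
L=A.inv().apply(P['wrist'].reshape(-1,3)-s['tool_pos'])*1000
for sg in (1,-1):
    m=(abs(L[:,0])<16)&(sg*L[:,1]>24)&(sg*L[:,1]<52)&(L[:,2]<19)&(L[:,2]>-60)
    print(sg,m.sum(),np.percentile(L[m,2],[50,90,98,99.8]).round(1),'y',np.percentile(abs(L[m&(L[:,2]>-10),1]),[2,50,98]).round(1))
E
python3 go.py .5277 -.4145 .012 0.8744
```

```text
1 7027 [-41.8  -8.1   2.    6.3] y [28.9 29.4 42. ]
-1 5526 [-36.1  -5.8   2.7   6.3] y [32.  32.6 44.9]
at [ 0.5296 -0.4155  0.0575] [ 3.1382 -0.      0.8745]
shift mm [-0.4 -2.3 45.5] turn [ 0.0034 -0.      0.0001]
```

Request:
carry_out(
  motion=[
    [0, 0, 12, 0, 0, 0],
    [0, 0, 26, 0, 0, 0],
    [0, 0, 38, 0, 0, 0],
    [0, 0, 46, 0, 0, 0],
    [0, 0, 47, 0, 0, 0],
  ],
)

```text
time: 16.0
tool_pos: [0.5274, -0.4136, 0.0065]
tcp_rot: [-3.139, 0.0, 0.874]
wrist_force: [-0.4, 0.2, -0.2]
gripper_width: 0.723
grasp_force: 0.0
```

Request:
carry_out(
  motion=[
    [0, 0, 0, 0, 0, 0],
    [0, 0, 0, 0, 0, 0],
    [0, 0, 0, 0, 0, 0],
    [0, 0, 0, 0, 0, 0],
    [0, 0, 0, 0, 0, 0],
  ],
  gripper=0.45,
  squeeze=40,
)

```text
time: 16.42
tool_pos: [0.5284, -0.4146, 0.0087]
tcp_rot: [3.141, 0.0, 0.874]
wrist_force: [0.0, 0.0, -0.6]
gripper_width: 0.575
grasp_force: 42.2
```

```bash
python3 go.py .5277 -.4145 .012 0.8744;  python3 -c "
from workcell import arm;print(arm.get_state())"
```

```text
at [ 0.5284 -0.4146  0.0087] [3.1411 0.     0.8738]
shift mm [-0.4 -0.6 -3.3] turn [ 0.0005  0.     -0.0006]
{'time': 16.4167, 'q': array([-6.65190177e-01,  6.12310967e-01, -1.48112281e-01,  8.09887432e-01,
       -2.21754008e-05,  1.60261354e+00]), 'qd': array([-4.86675322e-04,  1.46594483e-03, -2.65927026e-03,  4.61570785e-06,
       -8.48047369e-04, -8.00047646e-04]), 'joint_torque': array([ 6.75799936e-03, -6.63183403e+01,  2.90257698e+01, -8.03540839e-03,
       -3.70434445e-04, -1.70623448e-04]), 'tool_pos': array([ 0.52844578, -0.41455098,  0.00867747]), 'tcp_rot': array([3.14110655e+00, 6.71488950e-06, 8.73788927e-01]), 'wrist_force': array([ 0.02574562,  0.02971607, -0.59602747]), 'wrist_torque': array([-0.03734683,  0.04542868, -0.00844286]), 'grasp_force': 42.15097904205322, 'gripper_width': 0.5748257068378313}
```

Request:
carry_out(
  motion=[
    [0, 0, -6, 0, 0, 0],
    [0, 0, -20, 0, 0, 0],
    [0, 0, -45, 0, 0, 0],
    [0, 0, -75, 0, 0, 0],
    [0, 0, -105, 0, 0, 0],
  ],
)

```text
time: 16.83
tool_pos: [0.5277, -0.414, 0.1143]
tcp_rot: [-3.14, 0.0, 0.874]
wrist_force: [0.4, -0.3, -0.4]
gripper_width: 0.571
grasp_force: 42.2
```

Request:
carry_out(
  motion=[
    [0, 0, -20, 0, 0, 0],
    [0, 0, -36, 0, 0, -0.05],
    [0, 0, -46, 0, 0, -0.15],
    [0, 0, -50, 0, 0, -0.26],
    [0, 0, -50, 0, 0, -0.36],
  ],
)

```text
time: 17.25
tool_pos: [0.529, -0.415, 0.1658]
tcp_rot: [3.139, 0.001, 1.239]
wrist_force: [1.4, 0.7, 0.6]
gripper_width: 0.574
grasp_force: 42.2
```

Request:
carry_out(
  motion=[
    [0, 0, 0, 0, 0, -0.1],
    [0, 0, 0, 0, 0, -0.2],
    [0, 0, 0, 0, 0, -0.3],
    [0, 0, 0, 0, 0, -0.38],
    [0, 0, 0, 0, 0, -0.396],
  ],
)

```text
time: 17.67
tool_pos: [0.5283, -0.4144, 0.1638]
tcp_rot: [3.141, 0.0, 1.632]
wrist_force: [0.5, -0.4, -1.0]
gripper_width: 0.57
grasp_force: 42.2
```

```bash
python3 go.py .445 -.160 .16 1.630
python3 - <<'E'
from w import *
from scipy.spatial.transform import Rotation as R
c=add(); s=arm.get_state(); A=R.from_euler('xyz',s['tcp_rot']); print(s['gripper_width'],s['grasp_force'])
L=A.inv().apply(P['wrist'].reshape(-1,3)-s['tool_pos'])*1000
m=(abs(L[:,0])<32)&(abs(L[:,1])<23)&(L[:,2]>-25)&(L[:,2]<12)
print(m.sum(),np.percentile(L[m],[1,99],axis=0).round(1))
E
```

```text
at [ 0.5283 -0.4144  0.1638] [3.1414e+00 2.0000e-04 1.6323e+00]
shift mm [259.  -67.5   3.8] turn [0.0002 0.0002 0.0023]
0.5756189850791594 42.17152118682861
13917 [[-23.8 -22.5 -17.3]
 [ 24.9  22.5   5.7]]
```

Request:
carry_out(
  motion=[
    [10, -2.5, 0, 0, 0, 0],
    [30, -8, 0, 0, 0, 0],
    [56, -15, 0, 0, 0, 0],
    [84, -22, 0, 0, 0, 0],
    [112, -29, 0, 0, 0, 0],
  ],
)

```text
time: 18.13
tool_pos: [0.4918, -0.3027, 0.1632]
tcp_rot: [-3.141, -0.0, 1.627]
wrist_force: [-0.2, 1.1, 0.4]
gripper_width: 0.573
grasp_force: 42.2
```

Request:
carry_out(
  motion=[
    [28, -7, 0, 0, 0, 0],
    [56, -15, 0, 0, 0, 0],
    [82, -22, 0, 0, 0, 0],
    [106, -28, 0, 0, 0, 0],
    [125, -33, 0, 0, 0, 0],
  ],
)

```text
time: 18.55
tool_pos: [0.451, -0.1792, 0.1634]
tcp_rot: [-3.141, -0.001, 1.629]
wrist_force: [-0.0, -0.3, -0.4]
gripper_width: 0.568
grasp_force: 42.2
```

Request:
carry_out(
  motion=[
    [12, -3, 0, 0, 0, 0],
    [19, -5, 0, 0, 0, 0],
    [22, -5.5, 0, 0, 0, 0],
    [22, -5.5, 0, 0, 0, 0],
  ],
)

```text
time: 18.88
tool_pos: [0.4458, -0.1597, 0.1635]
tcp_rot: [3.141, 0.0, 1.63]
wrist_force: [0.3, 0.4, -0.6]
gripper_width: 0.574
grasp_force: 42.2
```

Request:
carry_out(
  motion=[
    [0, 0, 12, 0, 0, 0],
    [0, 0, 28, 0, 0, 0],
    [0, 0, 44, 0, 0, 0],
    [0, 0, 54, 0, 0, 0],
    [0, 0, 54, 0, 0, 0],
  ],
)

```text
time: 19.3
tool_pos: [0.4443, -0.1601, 0.1072]
tcp_rot: [-3.138, -0.001, 1.629]
wrist_force: [-0.7, 0.2, -0.5]
gripper_width: 0.576
grasp_force: 42.2
```

Request:
carry_out(
  motion=[
    [0, 0, 0, 0, 0, 0],
    [0, 0, 0, 0, 0, 0],
    [0, 0, 0, 0, 0, 0],
  ],
)

```text
time: 19.55
tool_pos: [0.4464, -0.1603, 0.1102]
tcp_rot: [3.14, 0.001, 1.629]
wrist_force: [0.9, 0.3, -0.7]
gripper_width: 0.574
grasp_force: 42.2
```

```bash
python3 go.py .445 -.160 .045 1.630
python3 - <<'E'
from h import *
ims=[]
for n in ('scene','side','wrist'):
    c=snap(n); cv2.imwrite('pics/%s7.png'%n,c['pixels'][...,::-1])
    w={'scene':(170,180,150,112),'side':(265,240,150,112),'wrist':(0,0,640,480)}[n]
    x,y,a,b=w
    if n!='wrist': ims.append(cv2.resize(c['pixels'][y:y+b,x:x+a],(a*8//3,b*8//3),interpolation=cv2.INTER_CUBIC))
cv2.imwrite('pics/pair7.png',np.hstack(ims)[...,::-1]); print(np.hstack(ims).shape)
E
```

```text
at [ 0.4464 -0.1603  0.1102] [3.1402e+00 6.0000e-04 1.6294e+00]
shift mm [ 0.4 -1.5 65.2] turn [ 0.0014  0.0006 -0.0006]
(298, 800, 3)
```

View pics/pair7.png

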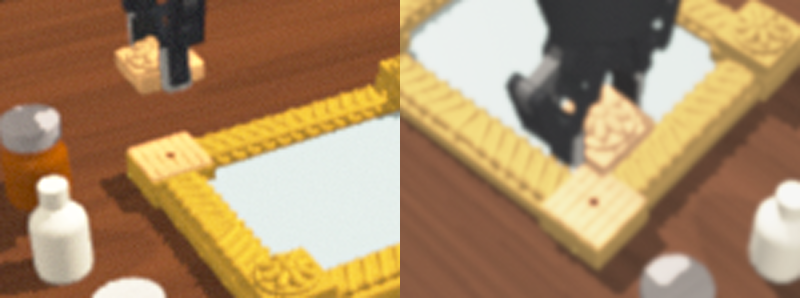

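The pair shows the block level above the seat, with the seat's centre dot at full-image pixels (234.1,238.1) in scene and (337.7,315.7) in side. I refine the seat from the dot and the patch colour in all three cameras.

Run:
```python
from h import *
from scipy.ndimage import label
def onplane(c,uv,z):
    K=c['intrinsics'];d=np.c_[(uv-K[[0,1],[2,2]])/K[[0,1],[0,1]],np.ones(len(uv))]@c['R'];o=-c['R'].T@c['t']
    return (o+d*((z-o[2])/d[:,2])[:,None])*1000
rays=[]
for n,seed in (('scene',(234.1,238.1)),('side',(337.7,315.7))):
    c=dict(np.load('last_%s.npz'%n)); im=c['pixels'].astype(float)
    u,v=np.mgrid[int(seed[0])-4:int(seed[0])+6,int(seed[1])-4:int(seed[1])+6]
    g=im.sum(2)[v,u]; w=np.clip(np.median(g)-60-g,0,None); dot=np.array([[(u*w).sum()/w.sum(),(v*w).sum()/w.sum()]])
    X=cloud(c); top=(abs(X[...,2]-.026)<.004)&(np.hypot(X[...,0]-.4455,X[...,1]+.16)<.045)&(im[...,2]>.55*im[...,0])&(im[...,0]>170)
    top=cv2.morphologyEx(top.astype(np.uint8),cv2.MORPH_CLOSE,np.ones((3,3))); top=cv2.morphologyEx(top,cv2.MORPH_OPEN,np.ones((3,3)))
    vv,uu=np.nonzero(top); Q=onplane(c,np.c_[uu,vv].astype(float),.026)[:,:2]
    print(n,'dot px',dot.round(1),'dot',onplane(c,dot,.026).round(1),'patch',len(Q),'mean',Q.mean(0).round(1),np.round(cv2.minAreaRect(Q.astype(np.float32))[0]+cv2.minAreaRect(Q.astype(np.float32))[1]+(cv2.minAreaRect(Q.astype(np.float32))[2],),1))
    o=-c['R'].T@c['t'];rays.append((o,onplane(c,dot,.0)[0]/1000-o))
M=sum(np.eye(3)-np.outer(d,d)/(d@d) for o,d in rays);b=sum((np.eye(3)-np.outer(d,d)/(d@d))@o for o,d in rays);print('triangulated dot',np.linalg.solve(M,b)*1000)
# moulding edges for yaw: rect of the frame from wrist cam
from workcell import arm
c=dict(np.load('last_wrist.npz')); X=fcloud(c).reshape(-1,3); col=c['pixels'].reshape(-1,3).astype(int)
k=(abs(X[:,2]-.0255)<.003)&(np.hypot(X[:,0]-.4455,X[:,1]+.16)<.045)&(col[:,2]>.55*col[:,0])&(col[:,0]>150); print('wrist sees',k.sum())
```

```text
scene dot px [[233.5 237.9]] dot [[ 446.6 -159.7   26. ]] patch 146 mean [ 440.4 -162. ] [ 443.7 -160.7   36.5   45.5    6.4]
side dot px [[337.2 315.4]] dot [[ 445.4 -160.3   26. ]] patch 672 mean [ 443.5 -162. ] [ 445.5 -159.7   53.    53.9    3.2]
triangulated dot [ 445.80240372 -159.72106728   25.36438182]
wrist sees 0
```

View pics/wrist7.png

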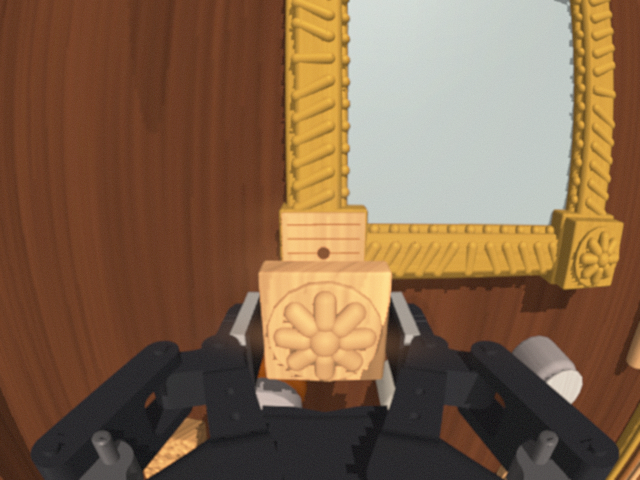

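The wrist picture shows the block at (325,320), parallel to the patch edges (u 280–367) and the dot at (323,253). I compare block and dot in this same camera.

Run:
```python
from h import *
from scipy.spatial.transform import Rotation as R
c=dict(np.load('last_wrist.npz')); s=arm.get_state(); A=R.from_euler('xyz',s['tcp_rot'])
K=c['intrinsics']
def ray(u,v):
    a=(u-K[0,2])/K[0,0];b=(v-K[1,2])/K[1,1];r=np.hypot(a,b); return c['R'].T@np.array([a/r*np.sin(r),b/r*np.sin(r),np.cos(r)]),-c['R'].T@c['t']
g=c['pixels'].sum(2).astype(float)[246:260,316:331]; w=np.clip(np.median(g)-150-g,0,None); v,u=np.mgrid[246:260,316:331]
d,o=ray((u*w).sum()/w.sum(),(v*w).sum()/w.sum()); p=o+d*(.0258-o[2])/d[2]
T=lambda X:A.inv().apply(X-s['tool_pos'])*1000
print('dot world',p*1000,'tool',T(p))
L=T(fcloud(c).reshape(-1,3)); m=(abs(L[:,0])<34)&(abs(L[:,1])<22.5)&(L[:,2]>-20)&(L[:,2]<-4)
q=L[m]; print(np.percentile(q,[.5,99.5],axis=0).round(1))
e=(L[:,2]>-8)&(L[:,2]<-3)&(abs(L[:,1])<22)&(abs(L[:,0])<34);print(np.percentile(L[e,0],[1,99]),np.median(L[e,2]))
# front edge yaw in tool
f=L[e&(L[:,0]>15)]; ys=np.arange(-20,21,4); ex=[np.percentile(f[abs(f[:,1]-y)<2,0],97) for y in ys]; print('block edge yaw deg',np.degrees(np.polyfit(ys,ex,1)[0]))
```

```text
dot world [nan nan nan] tool [nan nan nan]
[[-24.5 -22.3 -17.9]
 [ 24.6  22.3  -4.2]]
[-24.80847224  24.78048391] -5.351760503959191
block edge yaw deg -0.14293583235393495<stdin>:8: RuntimeWarning: invalid value encountered in scalar divide
```

Request:
carry_out(
  motion=[
    [0, 0, 6, 0, 0, 0],
    [0, 0, 16, 0, 0, 0],
    [0, 0, 27, 0, 0, 0],
    [0, 0, 36, 0, 0, 0],
    [0, 0, 42, 0, 0, 0],
  ],
)

```text
time: 20.12
tool_pos: [0.4447, -0.1595, 0.0657]
tcp_rot: [-3.14, -0.001, 1.63]
wrist_force: [-0.1, -0.6, -0.7]
gripper_width: 0.574
grasp_force: 42.2
```

Request:
carry_out(
  motion=[
    [0, -0.5, 3, 0, 0, 0],
    [0, -0.5, 3, 0, 0, 0],
    [0, -0.5, 3, 0, 0, 0],
    [0, -0.5, 3, 0, 0, 0],
  ],
)

```text
time: 20.45
tool_pos: [0.4455, -0.16, 0.0647]
tcp_rot: [3.141, 0.0, 1.63]
wrist_force: [0.9, -0.2, -0.3]
gripper_width: 0.574
grasp_force: 42.2
```

```bash
python3 go.py .4458 -.1598 .0447 1.629
python3 - <<'E'
from h import *
c=dict(np.load('last_wrist.npz')); K=c['intrinsics']
g=c['pixels'].sum(2).astype(float)[246:260,316:331]; w=np.clip(g.min()+80-g,0,None); v,u=np.mgrid[246:260,316:331]
u,v=(u*w).sum()/w.sum(),(v*w).sum()/w.sum()
a=(u-K[0,2])/K[0,0];b=(v-K[1,2])/K[1,1];r=np.hypot(a,b);d=c['R'].T@np.array([a/r*np.sin(r),b/r*np.sin(r),np.cos(r)]);o=-c['R'].T@c['t']
print('dot px',u,v,'world',(o+d*(.0258-o[2])/d[2])*1000)
E
```

```text
at [ 0.4455 -0.16    0.0647] [3.1410e+00 3.0000e-04 1.6298e+00]
shift mm [ 0.2  0.3 20. ] turn [0.0006 0.0003 0.0008]
dot px 323.06268063583815 252.64234104046244 world [ 445.28463922 -158.47789122   25.8       ]
```

Request:
carry_out(
  motion=[
    [0.5, 0.2, 4, 0, 0, 0],
    [0.5, 0.2, 8, 0, 0, 0],
    [0.5, 0.2, 12, 0, 0, 0],
    [0.5, 0.2, 15, 0, 0, 0],
    [0.5, 0.2, 17, 0, 0, 0],
  ],
)

```text
time: 20.87
tool_pos: [0.445, -0.1593, 0.0467]
tcp_rot: [-3.141, -0.0, 1.63]
wrist_force: [-0.3, -0.0, -1.1]
gripper_width: 0.576
grasp_force: 42.2
```

Request:
carry_out(
  motion=[
    [0, 0, 1.5, 0, 0, 0],
    [0, 0, 3, 0, 0, 0],
    [0, 0, 3, 0, 0, 0],
    [0, 0, 3, 0, 0, 0],
    [0, 0, 3, 0, 0, 0],
  ],
)

```text
time: 21.28
tool_pos: [0.4454, -0.1594, 0.0444]
tcp_rot: [3.141, 0.0, 1.63]
wrist_force: [-0.9, -0.5, -0.9]
gripper_width: 0.574
grasp_force: 42.2
```

```bash
python3 go.py .4457 -.1595 .0447 1.629
python3 - <<'E'
from h import *
from scipy.spatial.transform import Rotation as R
ims=[]
s=arm.get_state();A=R.from_euler('xyz',s['tcp_rot'])
for n,(x,y) in (('scene',(175,185)),('side',(275,250))):
    c=snap(n); ims.append(cv2.resize(c['pixels'][y:y+90,x:x+120],(400,300),interpolation=cv2.INTER_CUBIC))
    L=A.inv().apply(cloud(c).reshape(-1,3)-s['tool_pos'])*1000; col=c['pixels'].reshape(-1,3).astype(int)
    m=(abs(L[:,:2]).max(1)<32)&(L[:,2]<7)&(L[:,2]>-19)&(col[:,0]>150)&(col[:,2]<.8*col[:,0]); q=L[m]
    print(n,m.sum(),np.percentile(q,[1,99],axis=0).round(1))
cv2.imwrite('pics/pair8.png',np.hstack(ims)[...,::-1])
E
```

```text
at [ 0.4454 -0.1594  0.0444] [3.1414e+00 1.0000e-04 1.6298e+00]
shift mm [-0.1  0.3 -0.3] turn [0.0002 0.0001 0.0008]
scene 283 [[-27.6 -24.7 -16.9]
 [ 22.   30.3   6.6]]
side 522 [[-28.6 -26.9 -18.3]
 [ 15.2  28.3   6.3]]
```

View pics/pair8.png

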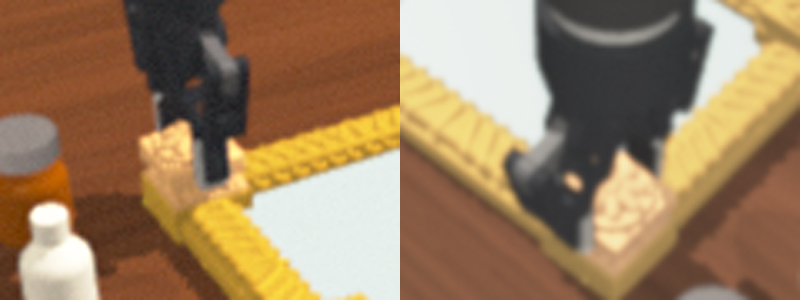

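Block level and square, about 10 mm above the patch. Within each camera it sits about 1 mm toward -y, so I trim that, let it settle and hand in.

Request:
carry_out(
  motion=[
    [0.6, 0.2, 0, 0, 0, 0],
    [1.2, 0.3, -0.3, 0, 0, 0],
    [1.2, 0.3, -0.3, 0, 0, 0],
    [1.2, 0.3, -0.3, 0, 0, 0],
    [1.2, 0.3, -0.3, 0, 0, 0],
  ],
)

```text
time: 21.8
tool_pos: [0.4456, -0.1581, 0.0446]
tcp_rot: [3.142, 0.0, 1.63]
wrist_force: [-0.6, 0.2, -0.5]
gripper_width: 0.57
grasp_force: 42.2
```

Request:
carry_out(
  motion=[
    [0, 0, 0, 0, 0, 0],
    [0, 0, 0, 0, 0, 0],
    [0, 0, 0, 0, 0, 0],
    [0, 0, 0, 0, 0, 0],
    [0, 0, 0, 0, 0, 0],
  ],
)

```text
time: 22.22
tool_pos: [0.4455, -0.1582, 0.0446]
tcp_rot: [-3.142, -0.0, 1.63]
wrist_force: [-0.4, -0.2, 0.2]
gripper_width: 0.573
grasp_force: 42.2
```

```bash
python3 go.py .4457 -.1583 .0447 1.629; python3 -c "
from workcell import arm
s=arm.get_state(); print(s['gripper_width'],s['grasp_force'],abs(s['qd']).max()); print(arm.sign_off())"
```

```text
at [ 0.4455 -0.1582  0.0446] [-3.1416 -0.      1.6297]
shift mm [-0.1  0.2 -0.1] turn [-0.     -0.      0.0007]
0.5734901645594518 42.173829674720764 0.0014468280945863074
the job is handed in; nothing more can be done
None
```

Handed in at 22 s: the gouge and the brush lie flat in their trays, and the square block is held level and square about 1 cm above the bare corner, centred to within about 1–2 mm by the cameras.

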